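# Roll the knife handle inlay-up and set it in the engraving cradle

### The job

The dark knife handle with the gold inlay lies in the white wooden stand with its inlay facing sideways. Lift it out, lay it on the green mat just as it is and let go, then roll it along the mat until the gold inlay faces straight up and leave it lying there a moment. Then pick it up and set it gently in the two steel forks of the blue engraving cradle with the inlay still straight up; do not drop or fling the handle, and leave the other things on the bench where they are.

Things in the scene. Friction and masses are not known exactly. Their poses are not given: they have to be found in the camera images.
- handle: Loose round dark knife handle, diameter 32, length 150, about 0.2 kg, cream ends. A gold inlay strip 21 wide runs along one side; a gold tick on each end face points to it. Origin: middle of the bar, on its axis; x along the bar, z out through the inlay's middle. Starts in the stand's forks along the stand's x, inlay sideways (77 degrees from up). It rolls freely. Sizes in mm.
- stand: Fixed white-painted wooden stand at any yaw, either side of the mat: base 130 x 60 x 12, two V forks 50 either side of the middle along x, each 14 thick, 50 wide, 50 high. The handle in them lies along x with its axis 50 above the bench; its middle 80 is free for fingers. Origin: centre of the underside, on the bench; z up. Sizes in mm.
- mat: Fixed flat green rubber mat 200 mm (x) by 220 mm (y), 3 mm thick. Origin at the centre of its underside, on the bench; z up. The handle lying on it has its axis 19 mm above the bench.
- cradle: Fixed cradle on the other side of the mat from the stand: round blue base, diameter 130, 12 thick; two steel V forks (90 degrees, open upward) 50 either side of the middle along x, each 14 thick, 50 wide, 50 high. The handle in both forks lies along x, axis 50 above the bench, either end first. Origin: centre of the underside, on the bench; z up. Sizes in mm.
- jar: Bystander: small closed jar 36 mm in diameter, 45 mm high, beyond the mat's far edge. Origin at the centre of its underside.
- wax: Bystander: red block of polishing wax 25 x 60 x 25 mm, at the mat's near edge. Origin at the centre of its underside.
- driver: Bystander: screwdriver lying between the robot and the right-hand place. Its x axis runs along it.
- hammer: Bystander: small hammer, 220 mm long, lying between the robot and the left-hand place. Its x axis runs along it.
- mug: Bystander: white mug 80 mm in diameter, 90 mm high, at the far left. Origin at the centre of its underside.
- tin: Bystander: closed tin 66 mm in diameter, 80 mm high, at the far right. Origin at the centre of its underside.
- blank: Bystander: square light wooden blank 30 x 140 x 30 mm lying beyond the mat. Origin at the centre of its underside.

How it is judged:
By the outcome, as a careful person would: the job done as asked, in the order asked, and still so for the second after the job is handed in, with the robot touching nothing.
It also fails if it takes over 69 s, if anything falls off the work surface, if the arm or the gripper's body presses on something with over 40 N, if the wrist force passes 120 N, or if a joint passes its speed limit or range.

### The arm

A 6-joint arm with a two-finger parallel gripper is mounted at the origin on the work surface. World frame = base frame: x ahead of the robot, y to its left, z up, the work surface at z = 0. Lengths are in m, angles in rad, forces in N, time in s.
With the tool pointing down it reaches from about 0.4 to 0.825 m from the base axis. Payload 7 kg.
Tool frame: the origin (TCP) lies on the centre line of the jaws, within the pads' length; the fingertips stand 22 mm ahead of it and the grasp point (between the pads) lies 3 mm ahead of it (arm.tcp_to_tips is the distance from the TCP to the fingertips, in m); z points along the fingers, y is the line along which they close (so a half turn about z gives the same grasp; the last joint's range is limited). The gripper opens to 88 mm and grips with 3 to 60 N. Pads are 19 mm wide; open, the fingers measure 130 mm over their backs; the gripper's body (78 mm by 193 mm) begins 47 mm behind the grasp point.
Start: joints at [1.576, 0.359, 0.012, 0, -1.224, -0.288], TCP at [0.188, 0.648, 0.249] pointing down, gripper open.
Joint ranges: [-3.07, 3.07], [-1.43, 2.12], [-1.02, 1.25], [-3.03, 1.67], [-3.05, -0], [-3.03, 3.03]. Speed limits (rad/s): [2.39, 2.39, 3.01, 3.14, 3.14, 3.14].

### API

Orientations are given as [roll, pitch, yaw] about the fixed x, y, z axes, in that order (R = Rz(yaw) Ry(pitch) Rx(roll)).
In Python, from station import arm gives the robot as it stands.
- The arm moves only by the tool jog_arm, never from a script. Its argument "targets" is a list of rows, each an object of numbers: "dx", "dy", "dz": the shift along the tool's x, y, z in mm; "rx", "ry", "rz": the turn, a rotation vector about the tool's x, y, z in rad; "gripper": the closure, from 0 (fully open) to 1 (shut). In form: [{"dx": .., "dy": .., "dz": .., "rx": .., "ry": .., "rz": .., "gripper": ..}, ...]. A call has exactly 8 rows; each row is the pose to reach, as a shift and turn from the pose commanded when the call began, along the tool's axes at that moment; what a row does not reach only later rows make up. A row lasts 1/12 s, in which the tool goes at most 41.7 mm and 7.16 degrees, less where a joint would pass 70% of its speed; a pose out of reach is approached as far as the arm can. A call with a gripper value outside its range is refused whole. The fingers move at their own pace and stop on an object; "force" is the grip in N (left out, the last holds). Time passes only in rows, so rows that repeat a pose let the fingers close, or fill a call up. It gives the time, the measured TCP pose, the force, the opening and the grip force at its end, in the units of the state.
- arm.get_state(): the state, without advancing time (a new reading comes with each control period).
- arm.grab_frame(name): name is "side" or "top"; returns a dict with "frame" (384x512x3 uint8, red, green, blue), "z_map" (384x512 float32, m along the optical axis (not along the pixel's ray), 0 where there is no reading), "fx", "fy", "cx", "cy" (pixels), "distortion" ([k1, k2, p1, p2, k3] as OpenCV has them; the pictures are not rectified), "view" (4x4, takes a point from world to camera coordinates). Camera axes: x right, y down, z forward; pixel columns grow to the right and rows downward; lengths in m; the calibration is good to about 2 mm. A picture is of the moment at which its call begins.
- arm.job_done(): hands the job in; it is judged then, once.
The state is a dict: "t": time; "q": joint angles; "qd": joint speeds; "joint_efforts": joint torques, N m; "eef_pos": TCP position; "ee_rot": TCP orientation; "force": force on the tool from outside, world axes, zero at the start; "moment": the same for the moment, N m; "width": finger opening in m; "gripper_force": force on a finger pad.
Only numpy, scipy, OpenCV 4.12 (cv2) and the standard library are available. Lean on these libraries where they do the work, as an engineer would, in place of code of your own. Each camera call takes 0.05 s, during which the arm holds its last target. There are 200 camera calls.

## Working session

There is one attempt and no reset: what is moved stays moved. The work goes in short steps, Python scripts to look and compute and a tool call to move; the robot and the scene stay as the last step left them, time stands still between calls to the robot, and variables do not carry over. Pictures are saved under pics/ and viewed, at most 10 in all, crops included, and the job is handed in when it is done.

Besides the shell and the picture viewer there is one more tool, called after "Emit:" as name(argument=value, ...), one argument or row to a line, values as JSON. jog_arm: Moves the arm, as the interface text tells. Its arguments: {"type":"object","properties":{"targets":{"type":"array","items":{"type":"object","properties":{"dx":{"type":"number"},"dy":{"type":"number"},"dz":{"type":"number"},"rx":{"type":"number"},"ry":{"type":"number"},"rz":{"type":"number"},"gripper":{"type":"number"}}}},"force":{"type":"number"}},"required":["targets"]}

```bash
ls; mkdir -p pics; cat > h.py <<'E'
from station import arm
import numpy as np, cv2
def grab(n):
    return arm.grab_frame(n)
def K(f): return np.array([[f['fx'],0,f['cx']],[0,f['fy'],f['cy']],[0,0,1.]])
def ray(f,uv):
    n=cv2.undistortPoints(np.array(uv,float).reshape(-1,1,2),K(f),np.array(f['distortion'],float)).reshape(-1,2)
    V=np.array(f['view']); R=V[:3,:3]; t=V[:3,3]
    d=np.c_[n,np.ones(len(n))]@R
    return -R.T@t,d
def onplane(f,uv,z):
    c,d=ray(f,uv); s=(z-c[2])/d[:,2]; return c+d*s[:,None]
def cloud(f):
    # world point per pixel from z_map
    h,w=f['z_map'].shape; vv,uu=np.mgrid[:h,:w]
    c,d=ray(f,np.c_[uu.ravel(),vv.ravel()]); P=c+d*f['z_map'].reshape(-1,1); return P.reshape(h,w,3)
def proj(f,P):
    V=np.array(f['view']); return cv2.projectPoints(np.array(P,float).reshape(-1,1,3),cv2.Rodrigues(V[:3,:3])[0],V[:3,3],K(f),np.array(f['distortion'],float))[0].reshape(-1,2)
E
python3 - <<'E'
from h import *
s=arm.get_state(); print({k:np.round(v,3).tolist() for k,v in s.items()}, arm.tcp_to_tips)
ims=[]
for n in('top','side'):
    f=grab(n); np.save(f'/tmp/{n}0.npy',f,allow_pickle=True)
    cv2.imwrite(f'pics/{n}0.png',cv2.resize(f['frame'][...,::-1],(800,600)))
    c,d=ray(f,[[f['cx'],f['cy']]]); print(n,c,d,f['fx'])
E
```

```text
pics
{'t': 0.0, 'q': [1.576, 0.359, 0.011, -0.0, -1.224, -0.288], 'qd': [-0.001, -0.0, 0.001, -0.002, 0.001, 0.001], 'joint_efforts': [0.0, -58.272, 29.306, 6.997, 0.007, -0.0], 'eef_pos': [0.188, 0.648, 0.248], 'ee_rot': [3.14, -0.0, -0.283], 'force': [0.371, 0.024, -0.286], 'moment': [-0.007, -0.023, -0.008], 'gripper_force': 0.0, 'width': 0.088} 0.022
top [0.47125709 0.01146512 1.19581976] [[ 0.06906802 -0.01016753 -0.99756014]] 389.30603154482225
side [0.56019762 0.60201192 0.64803166] [[ 0.01199972 -0.72470252 -0.68895737]] 357.2279435891694
```

View pics/top0.png

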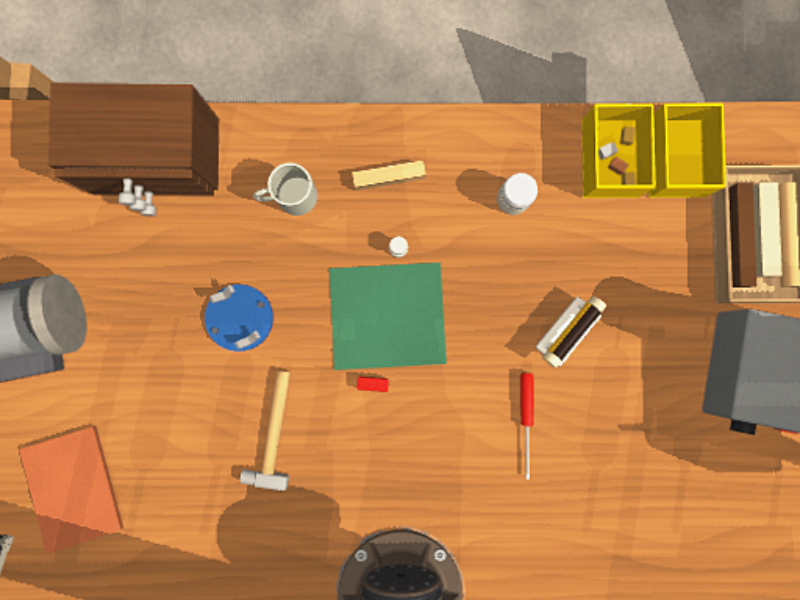

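View pics/side0.png

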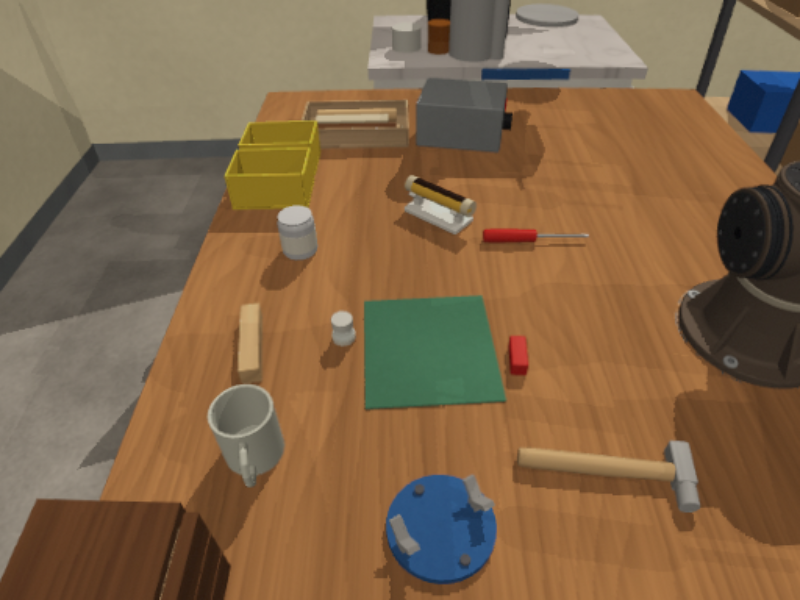

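The top view shows the handle at (577,330) on the right with its gold strip on the mat side. The mat is centred at (388,316), the cradle is at (238,317) with forks at (221,294) and (247,339), the wax is at (372,383) and the jar at (398,246). The side view agrees.

```bash
cat > m1.py <<'E'
from h import *
F={n:np.load(f'/tmp/{n}0.npy',allow_pickle=True).item() for n in('top','side')}
for n,f in F.items():
    P=cloud(f); hsv=cv2.cvtColor(f['frame'],cv2.COLOR_RGB2HSV); Z=P[...,2]
    print(n)
    def box(x0,x1,y0,y1,z0,z1): return (P[...,0]>x0)&(P[...,0]<x1)&(P[...,1]>y0)&(P[...,1]<y1)&(Z>z0)&(Z<z1)&(f['z_map']>0)
    def ms(name,m):
        q=P[m]
        if len(q)<5: print(name,len(q)); return
        c,(w,h),a=cv2.minAreaRect(q[:,:2].astype(np.float32)*1000)
        print(name,len(q),'rect',np.round(c,1),round(w,1),round(h,1),round(a,1),'z med',np.round(np.percentile(q[:,2],[5,50,95])*1000,1),'box',np.round(cv2.boxPoints((c,(w,h),a))).tolist())
    g=cv2.inRange(hsv,(65,90,40),(90,255,255))>0
    ms('mat',cv2.erode((g&box(.2,.9,-.3,.3,-.02,.02)).astype(np.uint8),np.ones((2,2)))>0)
    b=cv2.inRange(hsv,(100,120,60),(125,255,255))>0
    ms('blue',b&box(.2,.9,.1,.6,-.02,.03))
    ms('forks',box(.35,.75,.2,.5,.025,.08))
    ms('standall',box(.35,.7,-.6,-.2,.02,.1))
    ms('handle',box(.35,.7,-.6,-.2,.055,.1))
    gold=cv2.inRange(hsv,(15,130,90),(32,255,255))>0
    ms('gold',gold&box(.35,.7,-.6,-.2,.035,.1))
    cream=cv2.inRange(hsv,(12,25,150),(35,125,255))>0
    ms('cream',cream&box(.35,.7,-.6,-.2,.035,.1))
    r=cv2.inRange(hsv,(0,180,90),(6,255,255))>0
    ms('wax',r&box(.3,.55,-.1,.15,.01,.05)); ms('jar',box(.55,.68,-.1,.1,.03,.07))
    # forks split
    m=box(.35,.75,.2,.5,.025,.08).astype(np.uint8)
    k,L,st,ce=cv2.connectedComponentsWithStats(m)
    for i in range(1,k):
        if st[i,4]>8: ms('  fork%d'%i,L==i)
E
python3 m1.py
```

```text
top
mat 4330 rect [524.7  23.5] 194.7 212.8 2.9 z med [-1.1  2.9  6.7] box [[422.0, 125.0], [433.0, -88.0], [627.0, -78.0], [616.0, 135.0]]
blue 1206 rect [522.2 312.9] 125.9 127.0 50.3 z med [ 8.2 12.2 15.6] box [[433.0, 305.0], [531.0, 224.0], [611.0, 321.0], [513.0, 402.0]]
forks 361 rect [558.6 357.6] 290.0 395.3 86.1 z med [25.8 39.9 63. ] box [[352.0, 227.0], [746.0, 199.0], [766.0, 489.0], [371.0, 516.0]]
standall 1227 rect [ 455.1 -416.3] 209.8 367.3 0.1 z med [22.9 60.  88.9] box [[350.0, -233.0], [350.0, -600.0], [560.0, -600.0], [560.0, -232.0]]
handle 776 rect [ 461.6 -444. ] 332.1 143.8 75.3 z med [56.4 63.7 92.5] box [[350.0, -586.0], [489.0, -623.0], [573.0, -302.0], [434.0, -265.0]]
gold 135 rect [ 497.7 -313.9] 12.4 142.9 52.9 z med [51.4 58.3 64.1] box [[437.0, -276.0], [551.0, -362.0], [558.0, -352.0], [444.0, -266.0]]
cream 135 rect [ 492.2 -326.3] 46.3 149.0 49.7 z med [41.5 60.8 66.5] box [[420.0, -296.0], [534.0, -392.0], [564.0, -357.0], [450.0, -261.0]]
wax 163 rect [394.   52.8] 57.6 24.9 85.1 z med [21.3 25.1 28.4] box [[379.0, 25.0], [404.0, 23.0], [409.0,
[... 2211 characters left out ...]
 [643.0, 20.0]]
  fork1 336 rect [734. 223.] 46.5 10.7 57.8 z med [28.1 54.1 77.8] box [[717.0, 206.0], [726.0, 200.0], [751.0, 240.0], [742.0, 246.0]]
  fork2 137 rect [383.7 230.3] 15.5 68.0 82.9 z med [25.2 26.1 28. ] box [[349.0, 227.0], [416.0, 218.0], [418.0, 234.0], [351.0, 242.0]]
  fork3 58 rect [747.8 267.6] 3.7 21.1 0.9 z med [27.7 58.3 74.1] box [[746.0, 278.0], [746.0, 257.0], [750.0, 257.0], [749.0, 278.0]]
  fork4 214 rect [478.8 288.2] 15.6 46.0 30.0 z med [28.1 38.1 45.8] box [[460.0, 304.0], [483.0, 264.0], [497.0, 272.0], [474.0, 312.0]]
  fork5 233 rect [565.8 336.9] 14.7 46.9 30.1 z med [28.9 39.5 45.6] box [[548.0, 354.0], [571.0, 313.0], [584.0, 320.0], [560.0, 361.0]]
```

```bash
cat >> h.py <<'E'
def goal(x,y,z,yaw):
    """world mm, deg (tool x yaw) -> jog numbers in tool axes"""
    from scipy.spatial.transform import Rotation as Ro
    s=arm.get_state(); R0=Ro.from_euler('xyz',s['ee_rot']).as_matrix()
    R1=(Ro.from_euler('z',yaw,degrees=True)*Ro.from_euler('x',180,degrees=True)).as_matrix()
    d=R0.T@(np.array([x,y,z])-np.array(s['eef_pos'])*1000); r=Ro.from_matrix(R0.T@R1).as_rotvec()
    print('t',round(float(s['t']),2),'d',np.round(d,1),'r',np.round(r,3),'q',np.round(s['q'],2))
def fitcyl(Q,z,R=.016,yaw0=0,fz=True):
    """axis of a level cylinder: Nx3 points -> centre xy, yaw"""
    from scipy.optimize import least_squares
    c0=Q[:,:2].mean(0)
    def res(p):
        u=np.array([np.cos(p[1]),np.sin(p[1])]); n=np.array([-u[1],u[0]])
        return np.hypot((Q[:,:2]-c0)@n-p[0],Q[:,2]-z-p[2])-R
    p=least_squares(res,[0,np.radians(yaw0),0],loss='soft_l1',f_scale=.002).x
    u=np.array([np.cos(p[1]),np.sin(p[1])]); n=np.array([-u[1],u[0]])
    a=(Q[:,:2]-c0)@u; lo,hi=np.percentile(a,[.5,99.5])
    return (c0+n*p[0]+u*(lo+hi)/2)*1000,np.degrees(p[1]),(hi-lo)*1000,(z+p[2])*1000
E
python3 - <<'E'
from h import *
for n in('top','side'):
    f=np.load(f'/tmp/{n}0.npy',allow_pickle=True).item(); P=cloud(f)
    u=np.array([.77,-.64]);v=np.array([.64,.77]); c=np.array([.492,-.326])
    a=(P[...,:2]-c)@u; b=(P[...,:2]-c)@v
    m=(abs(a)<.09)&(abs(b)<.025)&(P[...,2]>.052)&(P[...,2]<.08)
    print(n,m.sum(),fitcyl(P[m],.05,yaw0=-40))
goal(480,100,200,-16)
E
```

```text
top 561 (array([ 492.71448002, -325.8342737 ]), np.float64(-39.936727601085416), np.float64(148.78068597032888), np.float64(49.1350693925105))
side 377 (array([ 491.38971904, -326.22291029]), np.float64(-39.82362121169455), np.float64(150.34910436710283), np.float64(50.07519741435728))
t 0.1 d [433.  444.5  48.5] r [ 0.001 -0.    -0.004] q [ 1.58  0.36  0.01 -0.   -1.22 -0.29]
```

Emit:
jog_arm(
  targets=[
    {"dx": 190, "dy": 235, "dz": 20, "gripper": 0},
    {"dx": 190, "dy": 235, "dz": 20, "gripper": 0},
    {"dx": 190, "dy": 235, "dz": 20, "gripper": 0},
    {"dx": 190, "dy": 235, "dz": 20, "gripper": 0},
    {"dx": 190, "dy": 235, "dz": 20, "gripper": 0},
    {"dx": 190, "dy": 235, "dz": 20, "gripper": 0},
    {"dx": 190, "dy": 235, "dz": 20, "gripper": 0},
    {"dx": 190, "dy": 235, "dz": 20, "gripper": 0},
  ],
)

```text
invalid input at $.targets[0]: expected keys dx, dy, dz, rx, ry, rz, gripper
```

Emit:
jog_arm(
  targets=[
    {"dx": 220, "dy": 225, "dz": 20, "rx": 0, "ry": 0, "rz": 0, "gripper": 0},
    {"dx": 220, "dy": 225, "dz": 20, "rx": 0, "ry": 0, "rz": 0, "gripper": 0},
    {"dx": 220, "dy": 225, "dz": 20, "rx": 0, "ry": 0, "rz": 0, "gripper": 0},
    {"dx": 220, "dy": 225, "dz": 20, "rx": 0, "ry": 0, "rz": 0, "gripper": 0},
    {"dx": 220, "dy": 225, "dz": 20, "rx": 0, "ry": 0, "rz": 0, "gripper": 0},
    {"dx": 220, "dy": 225, "dz": 20, "rx": 0, "ry": 0, "rz": 0, "gripper": 0},
    {"dx": 220, "dy": 225, "dz": 20, "rx": 0, "ry": 0, "rz": 0, "gripper": 0},
    {"dx": 220, "dy": 225, "dz": 20, "rx": 0, "ry": 0, "rz": 0, "gripper": 0},
  ],
)

```text
t: 0.77
eef_pos: [0.3374, 0.3669, 0.2282]
ee_rot: [3.14, 0.0, -0.284]
force: [-0.2, -0.1, -1.1]
width: 0.0878
gripper_force: 0.0
```

```bash
python3 -c "
from h import *
goal(520,0,210,-30); goal(492,-326,160,-39.9)"
```

```text
t 0.77 d [278.1 301.1  18.4] r [0.001 0.    0.24 ] q [ 1.22  0.08 -0.4  -0.   -1.09  0.07]
t 0.77 d [342.5 621.8  68.7] r [0.001 0.    0.412] q [ 1.22  0.08 -0.4  -0.   -1.09  0.07]
```

Emit:
jog_arm(
  targets=[
    {"dx": 200, "dy": 260, "dz": 15, "rx": 0, "ry": 0, "rz": 0.2, "gripper": 0},
    {"dx": 200, "dy": 260, "dz": 15, "rx": 0, "ry": 0, "rz": 0.2, "gripper": 0},
    {"dx": 200, "dy": 260, "dz": 15, "rx": 0, "ry": 0, "rz": 0.2, "gripper": 0},
    {"dx": 200, "dy": 260, "dz": 15, "rx": 0, "ry": 0, "rz": 0.2, "gripper": 0},
    {"dx": 200, "dy": 260, "dz": 15, "rx": 0, "ry": 0, "rz": 0.2, "gripper": 0},
    {"dx": 200, "dy": 260, "dz": 15, "rx": 0, "ry": 0, "rz": 0.2, "gripper": 0},
    {"dx": 200, "dy": 260, "dz": 15, "rx": 0, "ry": 0, "rz": 0.2, "gripper": 0},
    {"dx": 200, "dy": 260, "dz": 15, "rx": 0, "ry": 0, "rz": 0.2, "gripper": 0},
  ],
)

```text
t: 1.43
eef_pos: [0.4564, 0.0629, 0.2135]
ee_rot: [-3.141, -0.0, -0.483]
force: [0.6, 0.6, -0.1]
width: 0.0877
gripper_force: 0.0
```

```bash
python3 -c "
from h import *
goal(492,-326,150,-39.9)"
```

```text
t 1.43 d [212.1 327.9  63.5] r [-0.     0.     0.214] q [ 0.57  0.03 -0.49 -0.   -1.05  0.52]
```

Emit:
jog_arm(
  targets=[
    {"dx": 212, "dy": 328, "dz": 60, "rx": 0, "ry": 0, "rz": 0.214, "gripper": 0},
    {"dx": 212, "dy": 328, "dz": 60, "rx": 0, "ry": 0, "rz": 0.214, "gripper": 0},
    {"dx": 212, "dy": 328, "dz": 60, "rx": 0, "ry": 0, "rz": 0.214, "gripper": 0},
    {"dx": 212, "dy": 328, "dz": 60, "rx": 0, "ry": 0, "rz": 0.214, "gripper": 0},
    {"dx": 212, "dy": 328, "dz": 60, "rx": 0, "ry": 0, "rz": 0.214, "gripper": 0},
    {"dx": 212, "dy": 328, "dz": 60, "rx": 0, "ry": 0, "rz": 0.214, "gripper": 0},
    {"dx": 212, "dy": 328, "dz": 60, "rx": 0, "ry": 0, "rz": 0.214, "gripper": 0},
    {"dx": 212, "dy": 328, "dz": 60, "rx": 0, "ry": 0, "rz": 0.214, "gripper": 0},
  ],
)

```text
t: 2.1
eef_pos: [0.4859, -0.265, 0.1625]
ee_rot: [3.142, 0.0, -0.697]
force: [1.0, 0.2, -0.2]
width: 0.0875
gripper_force: 0.0
```

```bash
python3 -c "
from h import *
goal(492,-326,60,-39.9)"
```

```text
t 2.1 d [ 43.9  42.8 102.4] r [ 0.  0. -0.] q [-0.15  0.23 -0.38 -0.   -0.96  1.02]
```

Emit:
jog_arm(
  targets=[
    {"dx": 22, "dy": 21, "dz": 5, "rx": 0, "ry": 0, "rz": 0, "gripper": 0},
    {"dx": 44, "dy": 43, "dz": 15, "rx": 0, "ry": 0, "rz": 0, "gripper": 0},
    {"dx": 44, "dy": 43, "dz": 40, "rx": 0, "ry": 0, "rz": 0, "gripper": 0},
    {"dx": 44, "dy": 43, "dz": 65, "rx": 0, "ry": 0, "rz": 0, "gripper": 0},
    {"dx": 44, "dy": 43, "dz": 85, "rx": 0, "ry": 0, "rz": 0, "gripper": 0},
    {"dx": 44, "dy": 43, "dz": 97, "rx": 0, "ry": 0, "rz": 0, "gripper": 0},
    {"dx": 44, "dy": 43, "dz": 102, "rx": 0, "ry": 0, "rz": 0, "gripper": 0},
    {"dx": 44, "dy": 43, "dz": 102, "rx": 0, "ry": 0, "rz": 0, "gripper": 0},
  ],
)

```text
t: 2.77
eef_pos: [0.4915, -0.3239, 0.0595]
ee_rot: [3.14, 0.003, -0.697]
force: [-0.4, -0.4, 0.1]
width: 0.0873
gripper_force: 0.0
```

```bash
python3 -c "
from h import *
goal(492,-326,60,-39.9)"
```

```text
t 2.77 d [ 1.8  1.3 -0.5] r [ 0.001  0.003 -0.001] q [-0.25  0.41 -0.4  -0.   -0.76  1.12]
```

Emit:
jog_arm(
  targets=[
    {"dx": 1, "dy": 1, "dz": 0, "rx": 0, "ry": 0, "rz": 0, "gripper": 0.3},
    {"dx": 1, "dy": 1, "dz": 0, "rx": 0, "ry": 0, "rz": 0, "gripper": 0.5},
    {"dx": 1, "dy": 1, "dz": 0, "rx": 0, "ry": 0, "rz": 0, "gripper": 0.58},
    {"dx": 1, "dy": 1, "dz": 0, "rx": 0, "ry": 0, "rz": 0, "gripper": 0.62},
    {"dx": 1, "dy": 1, "dz": 0, "rx": 0, "ry": 0, "rz": 0, "gripper": 0.65},
    {"dx": 1, "dy": 1, "dz": 0, "rx": 0, "ry": 0, "rz": 0, "gripper": 0.7},
    {"dx": 1, "dy": 1, "dz": 0, "rx": 0, "ry": 0, "rz": 0, "gripper": 0.7},
    {"dx": 1, "dy": 1, "dz": 0, "rx": 0, "ry": 0, "rz": 0, "gripper": 0.7},
  ],
  force=15,
)

```text
t: 3.43
eef_pos: [0.4926, -0.3255, 0.0611]
ee_rot: [-3.142, -0.0, -0.697]
force: [0.1, 0.5, 0.8]
width: 0.0398
gripper_force: 0.0
```

Emit:
jog_arm(
  targets=[
    {"dx": 0, "dy": 0, "dz": 0, "rx": 0, "ry": 0, "rz": 0, "gripper": 0.7},
    {"dx": 0, "dy": 0, "dz": 0, "rx": 0, "ry": 0, "rz": 0, "gripper": 0.7},
    {"dx": 0, "dy": 0, "dz": -1, "rx": 0, "ry": 0, "rz": 0, "gripper": 0.7},
    {"dx": 0, "dy": 0, "dz": -5, "rx": 0, "ry": 0, "rz": 0, "gripper": 0.7},
    {"dx": 0, "dy": 0, "dz": -12, "rx": 0, "ry": 0, "rz": 0, "gripper": 0.7},
    {"dx": 0, "dy": 0, "dz": -24, "rx": 0, "ry": 0, "rz": 0, "gripper": 0.7},
    {"dx": 0, "dy": 0, "dz": -36, "rx": 0, "ry": 0, "rz": 0, "gripper": 0.7},
    {"dx": 0, "dy": 0, "dz": -50, "rx": 0, "ry": 0, "rz": 0, "gripper": 0.7},
  ],
  force=15,
)

```text
t: 4.1
eef_pos: [0.4924, -0.3252, 0.1115]
ee_rot: [3.142, 0.001, -0.697]
force: [0.3, -0.9, -2.9]
width: 0.0315
gripper_force: 15.0
```

```bash
python3 -c "
from h import *
goal(505,-140,130,-20);goal(525,36,110,0)"
```

```text
t 4.1 d [-109.2 -150.1  -18.4] r [-0.     0.001 -0.348] q [-0.25  0.34 -0.35 -0.   -0.87  1.13]
t 4.1 d [-206.8 -297.9    1.6] r [-0.     0.001 -0.697] q [-0.25  0.34 -0.35 -0.   -0.87  1.13]
```

Emit:
jog_arm(
  targets=[
    {"dx": -4, "dy": -5, "dz": -3, "rx": 0, "ry": 0, "rz": -0.02, "gripper": 0.7},
    {"dx": -12, "dy": -17, "dz": -8, "rx": 0, "ry": 0, "rz": -0.05, "gripper": 0.7},
    {"dx": -25, "dy": -35, "dz": -13, "rx": 0, "ry": 0, "rz": -0.09, "gripper": 0.7},
    {"dx": -41, "dy": -57, "dz": -16, "rx": 0, "ry": 0, "rz": -0.14, "gripper": 0.7},
    {"dx": -58, "dy": -80, "dz": -18, "rx": 0, "ry": 0, "rz": -0.19, "gripper": 0.7},
    {"dx": -75, "dy": -104, "dz": -18, "rx": 0, "ry": 0, "rz": -0.25, "gripper": 0.7},
    {"dx": -92, "dy": -127, "dz": -18, "rx": 0, "ry": 0, "rz": -0.3, "gripper": 0.7},
    {"dx": -109, "dy": -150, "dz": -18, "rx": 0, "ry": 0, "rz": -0.348, "gripper": 0.7},
  ],
)

```text
t: 4.77
eef_pos: [0.5049, -0.1387, 0.1289]
ee_rot: [-3.141, -0.0, -0.345]
force: [-0.2, -0.2, -1.8]
width: 0.0316
gripper_force: 15.0
```

```bash
python3 -c "
from h import *
goal(525,36,80,0)"
```

```text
t 4.77 d [ -40.2 -171.1   49. ] r [-0.    -0.    -0.345] q [ 0.11  0.22 -0.48 -0.   -0.87  1.12]
```

Emit:
jog_arm(
  targets=[
    {"dx": -6, "dy": -27, "dz": 0, "rx": 0, "ry": 0, "rz": -0.055, "gripper": 0.7},
    {"dx": -13, "dy": -54, "dz": 4, "rx": 0, "ry": 0, "rz": -0.11, "gripper": 0.7},
    {"dx": -19, "dy": -81, "dz": 10, "rx": 0, "ry": 0, "rz": -0.165, "gripper": 0.7},
    {"dx": -25, "dy": -107, "dz": 18, "rx": 0, "ry": 0, "rz": -0.215, "gripper": 0.7},
    {"dx": -31, "dy": -131, "dz": 28, "rx": 0, "ry": 0, "rz": -0.26, "gripper": 0.7},
    {"dx": -36, "dy": -152, "dz": 38, "rx": 0, "ry": 0, "rz": -0.305, "gripper": 0.7},
    {"dx": -39, "dy": -166, "dz": 45, "rx": 0, "ry": 0, "rz": -0.335, "gripper": 0.7},
    {"dx": -40, "dy": -171, "dz": 49, "rx": 0, "ry": 0, "rz": -0.345, "gripper": 0.7},
  ],
)

```text
t: 5.43
eef_pos: [0.5259, 0.0359, 0.0791]
ee_rot: [3.142, 0.001, 0.0]
force: [-0.2, -0.1, -1.8]
width: 0.0317
gripper_force: 15.0
```

```bash
python3 -c "
from h import *
goal(525,36,30,0)"
```

```text
t 5.43 d [-0.9 -0.2 49.1] r [0.    0.001 0.   ] q [ 0.44  0.3  -0.53 -0.   -0.75  1.13]
```

Emit:
jog_arm(
  targets=[
    {"dx": 0, "dy": 0, "dz": 8, "rx": 0, "ry": 0, "rz": 0, "gripper": 0.7},
    {"dx": 0, "dy": 0, "dz": 18, "rx": 0, "ry": 0, "rz": 0, "gripper": 0.7},
    {"dx": 0, "dy": 0, "dz": 28, "rx": 0, "ry": 0, "rz": 0, "gripper": 0.7},
    {"dx": 0, "dy": 0, "dz": 36, "rx": 0, "ry": 0, "rz": 0, "gripper": 0.7},
    {"dx": 0, "dy": 0, "dz": 42, "rx": 0, "ry": 0, "rz": 0, "gripper": 0.7},
    {"dx": 0, "dy": 0, "dz": 45, "rx": 0, "ry": 0, "rz": 0, "gripper": 0.7},
    {"dx": 0, "dy": 0, "dz": 47, "rx": 0, "ry": 0, "rz": 0, "gripper": 0.7},
    {"dx": 0, "dy": 0, "dz": 47, "rx": 0, "ry": 0, "rz": 0, "gripper": 0.7},
  ],
)

```text
t: 6.1
eef_pos: [0.526, 0.0335, 0.0326]
ee_rot: [3.141, 0.0, -0.004]
force: [0.6, 1.4, -2.9]
width: 0.0312
gripper_force: 15.0
```

```bash
python3 - <<'E'
from h import *
f=grab('side'); P=cloud(f)
m=(abs(P[...,0]-.525)<.085)&(abs(P[...,1]-.036)<.05)&(P[...,2]>.006)&(P[...,2]<.045)
a=P[m]; cv2.imwrite('pics/s1.png',cv2.resize(f['frame'][120:280,200:360,::-1],(640,640))[:600])
e=a[abs(a[:,0]-.525)>.03]
print(len(e),fitcyl(e,.02))
goal(525,36,30,0)
E
```

```text
366 (array([527.03348898,  33.64870159]), np.float64(-0.48573392093056106), np.float64(149.97729682303213), np.float64(21.462203221600227))
t 6.15 d [-1.2 -2.3  3. ] r [ 0.    -0.    -0.004] q [ 0.44  0.36 -0.57  0.   -0.64  1.13]
```

Emit:
jog_arm(
  targets=[
    {"dx": 0, "dy": 0, "dz": 0.5, "rx": 0, "ry": 0, "rz": 0, "gripper": 0.7},
    {"dx": 0, "dy": 0, "dz": 1, "rx": 0, "ry": 0, "rz": 0, "gripper": 0.7},
    {"dx": 0, "dy": 0, "dz": 1.5, "rx": 0, "ry": 0, "rz": 0, "gripper": 0.7},
    {"dx": 0, "dy": 0, "dz": 1.5, "rx": 0, "ry": 0, "rz": 0, "gripper": 0.7},
    {"dx": 0, "dy": 0, "dz": 1.5, "rx": 0, "ry": 0, "rz": 0, "gripper": 0.7},
    {"dx": 0, "dy": 0, "dz": 1.5, "rx": 0, "ry": 0, "rz": 0, "gripper": 0.7},
    {"dx": 0, "dy": 0, "dz": 1.5, "rx": 0, "ry": 0, "rz": 0, "gripper": 0.7},
    {"dx": 0, "dy": 0, "dz": 1.5, "rx": 0, "ry": 0, "rz": 0, "gripper": 0.7},
  ],
)

```text
t: 6.82
eef_pos: [0.5261, 0.0339, 0.0315]
ee_rot: [3.142, -0.0, -0.004]
force: [-0.2, -0.4, -2.3]
width: 0.0315
gripper_force: 15.0
```

View pics/s1.png

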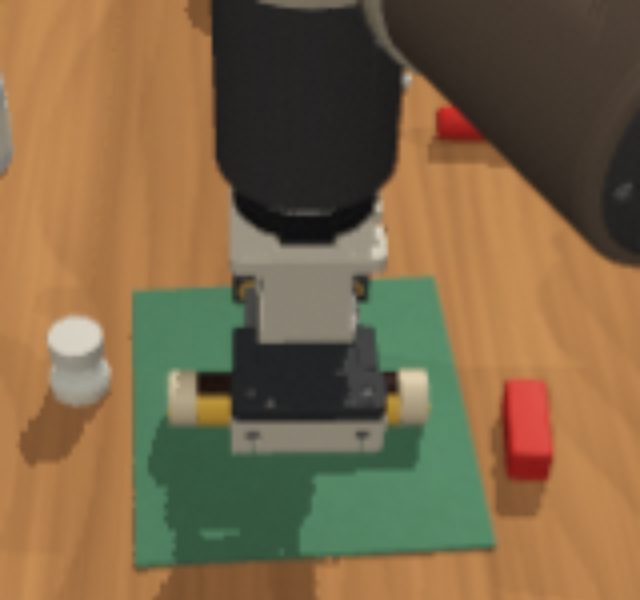

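The handle is held just above the mat, from (175,398) to (425,398) in the crop. The gold strip is on the camera (+y) side.

Emit:
jog_arm(
  targets=[
    {"dx": 0, "dy": 0, "dz": 0.5, "rx": 0, "ry": 0, "rz": 0, "gripper": 0.7},
    {"dx": 0, "dy": 0, "dz": 1, "rx": 0, "ry": 0, "rz": 0, "gripper": 0.7},
    {"dx": 0, "dy": 0, "dz": 1.5, "rx": 0, "ry": 0, "rz": 0, "gripper": 0.7},
    {"dx": 0, "dy": 0, "dz": 1.5, "rx": 0, "ry": 0, "rz": 0, "gripper": 0.7},
    {"dx": 0, "dy": 0, "dz": 1.5, "rx": 0, "ry": 0, "rz": 0, "gripper": 0.7},
    {"dx": 0, "dy": 0, "dz": 1.5, "rx": 0, "ry": 0, "rz": 0, "gripper": 0.7},
    {"dx": 0, "dy": 0, "dz": 1.5, "rx": 0, "ry": 0, "rz": 0, "gripper": 0.7},
    {"dx": 0, "dy": 0, "dz": 1.5, "rx": 0, "ry": 0, "rz": 0, "gripper": 0.7},
  ],
)

```text
t: 7.48
eef_pos: [0.5261, 0.0339, 0.0303]
ee_rot: [-3.142, -0.0, -0.004]
force: [-2.7, 0.6, 5.1]
width: 0.0316
gripper_force: 15.0
```

Emit:
jog_arm(
  targets=[
    {"dx": 0, "dy": 0, "dz": -0.7, "rx": 0, "ry": 0, "rz": 0, "gripper": 0.63},
    {"dx": 0, "dy": 0, "dz": -0.7, "rx": 0, "ry": 0, "rz": 0, "gripper": 0.61},
    {"dx": 0, "dy": 0, "dz": -0.7, "rx": 0, "ry": 0, "rz": 0, "gripper": 0.59},
    {"dx": 0, "dy": 0, "dz": -0.7, "rx": 0, "ry": 0, "rz": 0, "gripper": 0.57},
    {"dx": 0, "dy": 0, "dz": -0.7, "rx": 0, "ry": 0, "rz": 0, "gripper": 0.55},
    {"dx": 0, "dy": 0, "dz": -0.7, "rx": 0, "ry": 0, "rz": 0, "gripper": 0.55},
    {"dx": 0, "dy": 0, "dz": -0.7, "rx": 0, "ry": 0, "rz": 0, "gripper": 0.55},
    {"dx": 0, "dy": 0, "dz": -0.7, "rx": 0, "ry": 0, "rz": 0, "gripper": 0.55},
  ],
)

```text
t: 8.15
eef_pos: [0.5261, 0.0339, 0.0306]
ee_rot: [3.142, 0.0, -0.004]
force: [0.1, -0.1, 0.3]
width: 0.0391
gripper_force: 0.0
```

```bash
cat > look.py <<'E'
import sys
from h import *
x0,y0=[float(v)/1000 for v in sys.argv[1:3]]; skip=float(sys.argv[3])/1000; zax=float(sys.argv[4])/1000; yaw=float(sys.argv[5])
print('t',round(float(arm.get_state()['t']),2))
u=np.array([np.cos(np.radians(yaw)),np.sin(np.radians(yaw))]); n=np.array([-u[1],u[0]])
for nm in sys.argv[6:]:
    f=grab(nm); P=cloud(f); a=(P[...,:2]-[x0,y0])@u; b=(P[...,:2]-[x0,y0])@n
    m=(abs(a)<.085)&(abs(b)<.035)&(abs(a)>skip)&(P[...,2]>zax-.008)&(P[...,2]<zax+.022)
    if m.sum()<60: print(nm,m.sum()); continue
    c,yw,L,z=fitcyl(P[m],zax,yaw0=yaw); print(nm,m.sum(),np.round(c,1),'yaw',round(yw,2),'L',round(L),'z',round(z,1))
    hsv=cv2.cvtColor(f['frame'],cv2.COLOR_RGB2HSV)
    g=(cv2.inRange(hsv,(15,120,60),(32,255,255))>0)&m
    U=np.array([np.cos(np.radians(yw)),np.sin(np.radians(yw))]); N=np.array([-U[1],U[0]])
    # angle from pixel rays hitting the cylinder (axis height zax), robust to depth noise
    vv,uu=np.nonzero(g); C,d=ray(f,np.c_[uu,vv])
    A=np.c_[d@np.r_[N,0],d[:,2]]; o=np.array([(C[:2]-c/1000)@N,C[2]-z/1000])
    qa=(A**2).sum(1); qb=A@o; qc=o@o-.016**2; D=qb**2-qa*qc; ok=D>0
    s=(-qb[ok]-np.sqrt(D[ok]))/qa[ok]; H=o+A[ok]*s[:,None]
    th=np.degrees(np.arctan2(H[:,0],H[:,1])); lo,hi=np.percentile(th,[3,97])
    al=((C+d[ok]*s[:,None])[:,:2]-c/1000)@U
    print('   gold n',len(th),'angle from up toward +n: mean',round(th.mean(),1),'range',round(lo,1),round(hi,1),'sees axis elev',round(np.degrees(np.arctan2(o[0],o[1])),1))
    cv2.imwrite(f"pics/{nm}_{arm.get_state()['t']:.2f}.png",f['frame'][...,::-1])
E
python3 look.py 526 34 38 19 0 side top
```

```text
t 8.15
side 346 [527.3  34. ] yaw -0.6 L 150 z 19.1
   gold n 96 angle from up toward +n: mean 62.8 range 31.2 99.0 sees axis elev 42.1
top 94 [463.1  33.7] yaw 0.59 L 32 z 18.7
   gold n 5 angle from up toward +n: mean 50.0 range 42.6 61.0 sees axis elev -1.1
```

Emit:
jog_arm(
  targets=[
    {"dx": 0, "dy": 2.5, "dz": 0, "rx": 0, "ry": 0, "rz": 0, "gripper": 0.55},
    {"dx": 0, "dy": 5, "dz": 0, "rx": 0, "ry": 0, "rz": 0, "gripper": 0.55},
    {"dx": 0, "dy": 8, "dz": 0, "rx": 0, "ry": 0, "rz": 0, "gripper": 0.55},
    {"dx": 0, "dy": 11, "dz": 0, "rx": 0, "ry": 0, "rz": 0, "gripper": 0.55},
    {"dx": 0, "dy": 14, "dz": 0, "rx": 0, "ry": 0, "rz": 0, "gripper": 0.55},
    {"dx": 0, "dy": 16.5, "dz": 0, "rx": 0, "ry": 0, "rz": 0, "gripper": 0.55},
    {"dx": 0, "dy": 18.5, "dz": 0, "rx": 0, "ry": 0, "rz": 0, "gripper": 0.55},
    {"dx": 0, "dy": 19.5, "dz": 0, "rx": 0, "ry": 0, "rz": 0, "gripper": 0.55},
  ],
)

```text
t: 8.92
eef_pos: [0.526, 0.014, 0.0306]
ee_rot: [3.142, 0.0, -0.004]
force: [1.9, 0.3, -0.3]
width: 0.0395
gripper_force: 0.0
```

Emit:
jog_arm(
  targets=[
    {"dx": 0, "dy": 0, "dz": 0, "rx": 0, "ry": 0, "rz": 0, "gripper": 0.58},
    {"dx": 0, "dy": 0, "dz": 0, "rx": 0, "ry": 0, "rz": 0, "gripper": 0.6},
    {"dx": 0, "dy": 0, "dz": 0, "rx": 0, "ry": 0, "rz": 0, "gripper": 0.61},
    {"dx": 0, "dy": 0, "dz": 0, "rx": 0, "ry": 0, "rz": 0, "gripper": 0.62},
    {"dx": 0, "dy": 0, "dz": 0, "rx": 0, "ry": 0, "rz": 0, "gripper": 0.63},
    {"dx": 0, "dy": 0, "dz": 0, "rx": 0, "ry": 0, "rz": 0, "gripper": 0.64},
    {"dx": 0, "dy": 0, "dz": 0, "rx": 0, "ry": 0, "rz": 0, "gripper": 0.65},
    {"dx": 0, "dy": 0, "dz": 0, "rx": 0, "ry": 0, "rz": 0, "gripper": 0.65},
  ],
  force=5,
)

```text
t: 9.58
eef_pos: [0.526, 0.0144, 0.0306]
ee_rot: [-3.142, -0.0, -0.004]
force: [0.3, 0.4, -0.1]
width: 0.0315
gripper_force: 5.0
```

```bash
python3 look.py 526 15 38 19 0 side top
```

```text
t 9.58
side 329 [527.8  14.2] yaw -0.55 L 150 z 19.2
   gold n 90 angle from up toward +n: mean 16.1 range -24.0 50.2 sees axis elev 43.1
top 83 [464.3  14.8] yaw -2.54 L 24 z 19.6
   gold n 20 angle from up toward +n: mean 8.5 range -32.2 60.7 sees axis elev -0.1
```

Emit:
jog_arm(
  targets=[
    {"dx": 0, "dy": 0, "dz": 0, "rx": 0, "ry": 0, "rz": 0, "gripper": 0.61},
    {"dx": 0, "dy": 0, "dz": 0, "rx": 0, "ry": 0, "rz": 0, "gripper": 0.59},
    {"dx": 0, "dy": 1, "dz": 0, "rx": 0, "ry": 0, "rz": 0, "gripper": 0.59},
    {"dx": 0, "dy": 2, "dz": 0, "rx": 0, "ry": 0, "rz": 0, "gripper": 0.59},
    {"dx": 0, "dy": 3, "dz": 0, "rx": 0, "ry": 0, "rz": 0, "gripper": 0.6},
    {"dx": 0, "dy": 3, "dz": 0, "rx": 0, "ry": 0, "rz": 0, "gripper": 0.62},
    {"dx": 0, "dy": 3, "dz": 0, "rx": 0, "ry": 0, "rz": 0, "gripper": 0.64},
    {"dx": 0, "dy": 3, "dz": 0, "rx": 0, "ry": 0, "rz": 0, "gripper": 0.65},
  ],
)

```text
t: 10.35
eef_pos: [0.526, 0.0113, 0.0306]
ee_rot: [3.142, 0.0, -0.004]
force: [0.8, -0.7, 0.3]
width: 0.0319
gripper_force: 5.0
```

Emit:
jog_arm(
  targets=[
    {"dx": 0, "dy": 0, "dz": 0, "rx": 0, "ry": 0, "rz": 0, "gripper": 0.65},
    {"dx": 0, "dy": 0, "dz": 0, "rx": 0, "ry": 0, "rz": 0, "gripper": 0.62},
    {"dx": 0, "dy": 0, "dz": 0, "rx": 0, "ry": 0, "rz": 0, "gripper": 0.6},
    {"dx": 0, "dy": 0, "dz": 0, "rx": 0, "ry": 0, "rz": 0, "gripper": 0.55},
    {"dx": 0, "dy": 0, "dz": 0, "rx": 0, "ry": 0, "rz": 0, "gripper": 0.4},
    {"dx": 0, "dy": 0, "dz": 0, "rx": 0, "ry": 0, "rz": 0, "gripper": 0.2},
    {"dx": 0, "dy": 0, "dz": -10, "rx": 0, "ry": 0, "rz": 0, "gripper": 0.1},
    {"dx": 0, "dy": 0, "dz": -30, "rx": 0, "ry": 0, "rz": 0, "gripper": 0},
  ],
)

```text
t: 11.02
eef_pos: [0.5244, 0.0109, 0.0595]
ee_rot: [3.14, 0.004, -0.004]
force: [0.3, -1.1, 0.1]
width: 0.0603
gripper_force: 0.0
```

Emit:
jog_arm(
  targets=[
    {"dx": 0, "dy": 0, "dz": -35, "rx": 0, "ry": 0, "rz": 0, "gripper": 0},
    {"dx": 0, "dy": 0, "dz": -70, "rx": 0, "ry": 0, "rz": 0, "gripper": 0},
    {"dx": 0, "dy": 30, "dz": -90, "rx": 0, "ry": 0, "rz": 0, "gripper": 0},
    {"dx": 0, "dy": 65, "dz": -100, "rx": 0, "ry": 0, "rz": 0, "gripper": 0},
    {"dx": 0, "dy": 100, "dz": -100, "rx": 0, "ry": 0, "rz": 0, "gripper": 0},
    {"dx": 0, "dy": 140, "dz": -100, "rx": 0, "ry": 0, "rz": 0, "gripper": 0},
    {"dx": 0, "dy": 180, "dz": -100, "rx": 0, "ry": 0, "rz": 0, "gripper": 0},
    {"dx": 0, "dy": 220, "dz": -100, "rx": 0, "ry": 0, "rz": 0, "gripper": 0},
  ],
)

```text
t: 11.68
eef_pos: [0.5249, -0.2103, 0.162]
ee_rot: [3.142, -0.001, -0.003]
force: [1.2, -0.7, -0.2]
width: 0.0879
gripper_force: 0.0
```

```bash
python3 look.py 526 12 0 19 0 side top; ls pics
```

```text
t 11.68
side 816 [526.7  11. ] yaw -0.34 L 148 z 19.5
   gold n 298 angle from up toward +n: mean 9.4 range -23.8 35.4 sees axis elev 43.2
top 0
s1.png
side0.png
side_11.73.png
side_8.20.png
side_9.63.png
top0.png
top_8.25.png
top_9.68.png
```

```bash
python3 -c "
from h import *
goal(420,-330,200,0)"
```

```text
t 11.78 d [-103.5  117.7  -38.6] r [ 0.001 -0.    -0.009] q [-0.04  0.25 -0.35  0.   -0.97  1.6 ]
```

Emit:
jog_arm(
  targets=[
    {"dx": -35, "dy": 40, "dz": -20, "rx": 0, "ry": 0, "rz": 0, "gripper": 0},
    {"dx": -70, "dy": 80, "dz": -40, "rx": 0, "ry": 0, "rz": 0, "gripper": 0},
    {"dx": -105, "dy": 120, "dz": -40, "rx": 0, "ry": 0, "rz": 0, "gripper": 0},
    {"dx": -105, "dy": 130, "dz": -40, "rx": 0, "ry": 0, "rz": 0, "gripper": 0},
    {"dx": -105, "dy": 130, "dz": -40, "rx": 0, "ry": 0, "rz": 0, "gripper": 0},
    {"dx": -105, "dy": 130, "dz": -40, "rx": 0, "ry": 0, "rz": 0, "gripper": 0},
    {"dx": -105, "dy": 130, "dz": -40, "rx": 0, "ry": 0, "rz": 0, "gripper": 0},
    {"dx": -105, "dy": 130, "dz": -40, "rx": 0, "ry": 0, "rz": 0, "gripper": 0},
  ],
)

```text
t: 12.45
eef_pos: [0.4201, -0.3376, 0.2008]
ee_rot: [-3.141, -0.0, -0.003]
force: [0.1, 0.1, -0.0]
width: 0.0876
gripper_force: 0.0
```

```bash
cat > ang.py <<'E'
import sys
from h import *
# args: x y zaxis yaw : sample colours round the cylinder at known angle, average along the bar
x,y,z,yaw=[float(v) for v in sys.argv[1:5]]
print('t',round(float(arm.get_state()['t']),2))
for nm in sys.argv[5:]:
    f=grab(nm); P=cloud(f)
    u=np.array([np.cos(np.radians(yaw)),np.sin(np.radians(yaw)),0]); n=np.array([-u[1],u[0],0])
    a=(P[...,:2]-np.array([x,y])/1000)@u[:2]; b=(P[...,:2]-np.array([x,y])/1000)@n[:2]
    m=(abs(a)<.085)&(abs(b)<.03)&(P[...,2]>z/1000+.003)&(P[...,2]<z/1000+.022)
    if m.sum()<60: print(nm,m.sum(),'hidden'); continue
    c,yw,L,zz=fitcyl(P[m],z/1000,yaw0=yaw); print(nm,m.sum(),'fit',np.round(c,1),round(yw,2),'L',round(L),'z',round(zz,1))
    u=np.array([np.cos(np.radians(yw)),np.sin(np.radians(yw)),0]); n=np.array([-u[1],u[0],0])
    C=np.r_[c,zz]/1000; s=np.linspace(-.055,.055,120); th=np.arange(-80,121,2)
    T=np.radians(th); X=C+s[:,None,None]*u+.016*(np.sin(T)[:,None]*n+np.cos(T)[:,None]*[0,0,1])[None]
    p=proj(f,X).astype(np.float32).reshape(len(s),len(th),2)
    I=cv2.remap(f['frame'].astype(np.float32),p[...,0],p[...,1],cv2.INTER_LINEAR)
    cam=ray(f,[[0,0]])[0]; v=cam-C; vis=np.degrees(np.arctan2(v@n,v[2]))
    R=np.median(I[...,0],axis=0); k=abs(th-vis)<82
    hi=np.percentile(R[k],90); lo=np.percentile(R[k],10); h=(hi+lo)/2
    print('  view angle',round(vis,1)); print('  R:',dict(zip(th[k][::3].tolist(),R[k][::3].astype(int).tolist())))
    t,r=th[k],R[k]; print('  crossings',[round(float(t[i]+2*(h-r[i])/(r[i+1]-r[i])),1) for i in range(len(t)-1) if (r[i]-h)*(r[i+1]-h)<0])
    q=proj(f,[C]).ravel().astype(int); cr=f['frame'][max(0,q[1]-45):q[1]+45,max(0,q[0]-60):q[0]+60,::-1]
    cv2.imwrite(f'pics/a_{nm}.png',cv2.resize(cr,None,fx=3.2,fy=3.2,interpolation=cv2.INTER_CUBIC))
E
python3 ang.py 526.5 11 19 0 side top; python3 -c "
import cv2,glob;a=cv2.imread('pics/a_side.png');b=cv2.imread('pics/a_top.png')
cv2.imwrite('pics/both1.png',cv2.hconcat([a,b]) if b is not None else a)"
```

```text
t 12.45
side 672 fit [526.8  11. ] -0.57 L 147 z 19.6
  view angle 43.3
  R: {-38: 114, -32: 119, -26: 128, -20: 138, -14: 143, -8: 148, -2: 152, 4: 154, 10: 156, 16: 158, 22: 159, 28: 152, 34: 133, 40: 68, 46: 32, 52: 29, 58: 26, 64: 24, 70: 21, 76: 21, 82: 20, 88: 19, 94: 20, 100: 22, 106: 24, 112: 28, 118: 31}
  crossings [38.2]
top 510 fit [528.4  10.7] -0.41 L 147 z 19.4
  view angle 0.0
  R: {-80: 55, -74: 51, -68: 45, -62: 38, -56: 47, -50: 67, -44: 84, -38: 124, -32: 170, -26: 199, -20: 218, -14: 225, -8: 227, -2: 229, 4: 231, 10: 232, 16: 232, 22: 234, 28: 230, 34: 211, 40: 186, 46: 143, 52: 104, 58: 80, 64: 64, 70: 49, 76: 42, 82: 37}
  crossings [-36.3, 46.8]
```

View pics/both1.png

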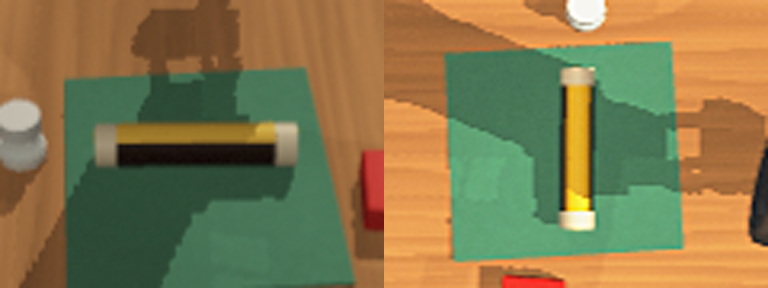

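The top crop shows gold (568–588) nearly centred between thin dark edges. The side crop shows gold on the upper half with its lower edge at y≈144. I'll refine the angle using the cream ends as the silhouette reference.

```bash
cat > ang2.py <<'E'
import sys
from h import *
# x y z yaw views: profiles across the bar; cream ends give its centre line, gold its edges
x,y,z,yaw=[float(v) for v in sys.argv[1:5]]
for nm in sys.argv[5:]:
    f=grab(nm); C=np.array([x,y,z])/1000; Y=np.radians(yaw)
    u=np.array([np.cos(Y),np.sin(Y),0]); n=np.array([-u[1],u[0],0]); v=ray(f,[[0,0]])[0]-C
    vis=np.arctan2(v@n,v[2]); e=np.cos(vis)*n-np.sin(vis)*np.array([0,0,1]); w=np.arange(-26,26.1,.5)
    def prof(s):
        p=proj(f,(C+s[:,None,None]*u+(w/1000)[None,:,None]*e).reshape(-1,3)).astype(np.float32).reshape(len(s),len(w),2)
        return np.median(cv2.remap(f['frame'].astype(np.float32),p[...,0],p[...,1],cv2.INTER_LINEAR),axis=0)
    def cross(r,h): return [round(float(w[i]+.5*(h-r[i])/(r[i+1]-r[i])),1) for i in range(len(w)-1) if (r[i]-h)*(r[i+1]-h)<0]
    out=[]
    for s in (np.linspace(-.072,-.066,8),np.linspace(.066,.072,8)):
        r=prof(s)[:,2]; out.append(cross(r,(r.max()+np.percentile(r,15))/2))   # blue: cream vs mat
    P=prof(np.linspace(-.05,.05,60)); d=P[:,0]-P[:,2]
    g=cross(d,(np.percentile(d,98)+np.percentile(d,5))/2); G=P[:,1]
    print(nm,'vis',round(np.degrees(vis),1),'cream',out,'gold',g); print('  RB',d[::6].astype(int),'G',G[::6].astype(int))
    cs=[(o[0]+o[-1])/2 for o in out if len(o)>1]
    for c in cs+[np.mean(cs)]: print('  c',round(c,2),'edges deg',[round(float(np.degrees(np.arcsin(np.clip((q-c)/16,-1,1))+vis)),1) for q in g])
E
python3 ang2.py 527.5 11 19 -0.5 side top
```

```text
side vis 43.2 cream [[-18.0, 4.2], [-17.5, 11.7]] gold [-17.2, -1.7]
  RB [ -9 -10  -2  56 106 113 116 112  64  13  13  12  11   4  -5  -9  -9  -9] G [ 79  79  75  88 108 117 122 119  70  21  16  13  11  23  59  76  76  75]
  c -6.9 edges deg [3.2, 62.2]
  c -2.9 edges deg [-20.1, 47.5]
  c -4.9 edges deg [-7.0, 54.8]
top vis -0.0 cream [[-14.7, 10.0], [-8.8, 14.4]] gold [-10.7, 12.1]
  RB [-15 -15 -16 -18 -10  81 162 196 189 187 192 200 160  64 -11 -15 -16 -15] G [118 119 121 109  62  65 137 165 174 180 178 176 136  59  50 107 124 121]
  c -2.35 edges deg [-31.5, 64.6]
  c 2.8 edges deg [-57.5, 35.5]
  c 0.23 edges deg [-43.1, 47.9]
```

Combining the silhouettes, the top view gives about −2° and the side view about +1 to +4°, so the inlay is up within a few degrees. It has also lain free for over a second, so I'll pick it up.

```bash
python3 -c "
from h import *
goal(526,11,110,0)"
```

```text
t 12.65 d [ 104.9 -348.6   90.5] r [-0.     0.    -0.002] q [-0.31  0.17 -0.36 -0.   -1.04  1.88]
```

Emit:
jog_arm(
  targets=[
    {"dx": 10, "dy": -39, "dz": 0, "rx": 0, "ry": 0, "rz": 0, "gripper": 0},
    {"dx": 20, "dy": -78, "dz": 0, "rx": 0, "ry": 0, "rz": 0, "gripper": 0},
    {"dx": 30, "dy": -117, "dz": 0, "rx": 0, "ry": 0, "rz": 0, "gripper": 0},
    {"dx": 42, "dy": -155, "dz": 0, "rx": 0, "ry": 0, "rz": 0, "gripper": 0},
    {"dx": 55, "dy": -193, "dz": 5, "rx": 0, "ry": 0, "rz": 0, "gripper": 0},
    {"dx": 68, "dy": -231, "dz": 15, "rx": 0, "ry": 0, "rz": 0, "gripper": 0},
    {"dx": 80, "dy": -268, "dz": 25, "rx": 0, "ry": 0, "rz": 0, "gripper": 0},
    {"dx": 90, "dy": -304, "dz": 35, "rx": 0, "ry": 0, "rz": 0, "gripper": 0},
  ],
)

```text
t: 13.32
eef_pos: [0.5115, -0.0317, 0.1655]
ee_rot: [-3.141, -0.001, -0.002]
force: [1.4, -0.3, 0.2]
width: 0.0876
gripper_force: 0.0
```

```bash
python3 -c "
from h import *
goal(526,11,30.5,-0.4)"
```

```text
t 13.32 d [ 14.3 -42.7 135. ] r [-0.    -0.001  0.005] q [ 0.32  0.16 -0.46  0.   -0.95  1.25]
```

Emit:
jog_arm(
  targets=[
    {"dx": 7, "dy": -24, "dz": 10, "rx": 0, "ry": 0, "rz": 0, "gripper": 0},
    {"dx": 13, "dy": -40, "dz": 30, "rx": 0, "ry": 0, "rz": 0, "gripper": 0},
    {"dx": 14, "dy": -43, "dz": 55, "rx": 0, "ry": 0, "rz": 0, "gripper": 0},
    {"dx": 14, "dy": -43, "dz": 80, "rx": 0, "ry": 0, "rz": 0, "gripper": 0},
    {"dx": 14, "dy": -43, "dz": 105, "rx": 0, "ry": 0, "rz": 0, "gripper": 0},
    {"dx": 14, "dy": -43, "dz": 122, "rx": 0, "ry": 0, "rz": 0, "gripper": 0},
    {"dx": 14, "dy": -43, "dz": 132, "rx": 0, "ry": 0, "rz": 0, "gripper": 0.1},
    {"dx": 14, "dy": -43, "dz": 135, "rx": 0, "ry": 0, "rz": 0, "gripper": 0.2},
  ],
)

```text
t: 13.98
eef_pos: [0.5241, 0.0086, 0.0289]
ee_rot: [3.14, 0.003, -0.003]
force: [0.1, 0.2, -0.4]
width: 0.0795
gripper_force: 0.0
```

```bash
python3 -c "
from h import *
goal(526,11,30.5,-0.4)"; python3 look.py 526.5 11 38 19 0 side
```

```text
t 13.98 d [ 1.9 -2.4 -1.6] r [0.001 0.003 0.004] q [ 0.39  0.37 -0.57 -0.   -0.63  1.18]
t 13.98
side 329 [526.9  11. ] yaw -0.44 L 149 z 19.5
   gold n 74 angle from up toward +n: mean 8.2 range -23.8 33.8 sees axis elev 43.3
```

```bash
python3 -c "
from h import *
goal(526,11.2,30.5,-0.4)"
```

```text
t 14.03 d [ 1.5 -2.6 -1. ] r [0.001 0.002 0.004] q [ 0.39  0.37 -0.57  0.   -0.63  1.18]
```

Emit:
jog_arm(
  targets=[
    {"dx": 0, "dy": 0, "dz": 0, "rx": 0, "ry": 0, "rz": 0, "gripper": 0.3},
    {"dx": 0, "dy": 0, "dz": 0, "rx": 0, "ry": 0, "rz": 0, "gripper": 0.35},
    {"dx": 0, "dy": 0, "dz": 0, "rx": 0, "ry": 0, "rz": 0, "gripper": 0.4},
    {"dx": 0, "dy": 0, "dz": 0, "rx": 0, "ry": 0, "rz": 0, "gripper": 0.45},
    {"dx": 0, "dy": 0, "dz": 0, "rx": 0, "ry": 0, "rz": 0, "gripper": 0.45},
    {"dx": 0, "dy": 0, "dz": 0, "rx": 0, "ry": 0, "rz": 0, "gripper": 0.45},
    {"dx": 0, "dy": 0, "dz": 0, "rx": 0, "ry": 0, "rz": 0, "gripper": 0.45},
    {"dx": 0, "dy": 0, "dz": 0, "rx": 0, "ry": 0, "rz": 0, "gripper": 0.45},
  ],
)

```text
t: 14.7
eef_pos: [0.525, 0.0084, 0.0308]
ee_rot: [-3.141, -0.0, -0.004]
force: [0.4, -0.5, 0.6]
width: 0.0483
gripper_force: 0.0
```

```bash
python3 -c "
from h import *
goal(526,11.2,30.5,-0.4)"
```

```text
t 14.7 d [ 1.  -2.8  0.3] r [-0.    -0.     0.003] q [ 0.39  0.36 -0.57  0.   -0.63  1.18]
```

Emit:
jog_arm(
  targets=[
    {"dx": 0.5, "dy": -1.5, "dz": 0, "rx": 0, "ry": 0, "rz": 0, "gripper": 0.45},
    {"dx": 1, "dy": -2.8, "dz": 0, "rx": 0, "ry": 0, "rz": 0, "gripper": 0.5},
    {"dx": 1, "dy": -2.8, "dz": 0, "rx": 0, "ry": 0, "rz": 0, "gripper": 0.55},
    {"dx": 1, "dy": -2.8, "dz": 0, "rx": 0, "ry": 0, "rz": 0, "gripper": 0.59},
    {"dx": 1, "dy": -2.8, "dz": 0, "rx": 0, "ry": 0, "rz": 0, "gripper": 0.61},
    {"dx": 1, "dy": -2.8, "dz": 0, "rx": 0, "ry": 0, "rz": 0, "gripper": 0.63},
    {"dx": 1, "dy": -2.8, "dz": 0, "rx": 0, "ry": 0, "rz": 0, "gripper": 0.65},
    {"dx": 1, "dy": -2.8, "dz": 0, "rx": 0, "ry": 0, "rz": 0, "gripper": 0.7},
  ],
  force=15,
)

```text
t: 15.37
eef_pos: [0.526, 0.0112, 0.0306]
ee_rot: [-3.142, 0.0, -0.004]
force: [0.9, 1.0, 0.1]
width: 0.0313
gripper_force: 15.0
```

Emit:
jog_arm(
  targets=[
    {"dx": 0, "dy": 0, "dz": 0, "rx": 0, "ry": 0, "rz": 0, "gripper": 0.7},
    {"dx": 0, "dy": 0, "dz": 0, "rx": 0, "ry": 0, "rz": 0, "gripper": 0.7},
    {"dx": 0, "dy": 0, "dz": -2, "rx": 0, "ry": 0, "rz": 0, "gripper": 0.7},
    {"dx": 0, "dy": 0, "dz": -8, "rx": 0, "ry": 0, "rz": 0, "gripper": 0.7},
    {"dx": 0, "dy": 0, "dz": -18, "rx": 0, "ry": 0, "rz": 0, "gripper": 0.7},
    {"dx": 0, "dy": 0, "dz": -32, "rx": 0, "ry": 0, "rz": 0, "gripper": 0.7},
    {"dx": 0, "dy": 0, "dz": -48, "rx": 0, "ry": 0, "rz": 0, "gripper": 0.7},
    {"dx": 0, "dy": 0, "dz": -65, "rx": 0, "ry": 0, "rz": 0, "gripper": 0.7},
  ],
)

```text
t: 16.03
eef_pos: [0.5257, 0.0111, 0.0969]
ee_rot: [3.141, 0.0, -0.004]
force: [0.9, -0.5, -2.0]
width: 0.0316
gripper_force: 15.0
```

```bash
python3 -c "
from h import *
goal(524,150,125,14); goal(522,313.5,100,29.5)"
```

```text
t 16.03 d [  -2.3 -138.9  -28.1] r [ 0.     0.    -0.248] q [ 0.39  0.27 -0.51  0.   -0.79  1.17]
t 16.03 d [  -4.9 -302.4   -3.1] r [ 0.     0.    -0.519] q [ 0.39  0.27 -0.51  0.   -0.79  1.17]
```

Emit:
jog_arm(
  targets=[
    {"dx": 0, "dy": -4, "dz": -12, "rx": 0, "ry": 0, "rz": -0.01, "gripper": 0.7},
    {"dx": 0, "dy": -14, "dz": -20, "rx": 0, "ry": 0, "rz": -0.03, "gripper": 0.7},
    {"dx": 0, "dy": -30, "dz": -25, "rx": 0, "ry": 0, "rz": -0.06, "gripper": 0.7},
    {"dx": -1, "dy": -50, "dz": -28, "rx": 0, "ry": 0, "rz": -0.095, "gripper": 0.7},
    {"dx": -1, "dy": -72, "dz": -28, "rx": 0, "ry": 0, "rz": -0.13, "gripper": 0.7},
    {"dx": -2, "dy": -94, "dz": -28, "rx": 0, "ry": 0, "rz": -0.17, "gripper": 0.7},
    {"dx": -2, "dy": -116, "dz": -28, "rx": 0, "ry": 0, "rz": -0.21, "gripper": 0.7},
    {"dx": -2, "dy": -139, "dz": -28, "rx": 0, "ry": 0, "rz": -0.248, "gripper": 0.7},
  ],
)

```text
t: 16.7
eef_pos: [0.5241, 0.1516, 0.1241]
ee_rot: [-3.141, -0.0, 0.247]
force: [0.2, -0.7, -2.6]
width: 0.0314
gripper_force: 15.0
```

```bash
python3 -c "
from h import *
goal(522,313.5,100,29.5)"
```

```text
t 16.7 d [  37.6 -157.5   24.2] r [-0.    -0.    -0.268] q [ 0.64  0.26 -0.44 -0.   -0.87  1.18]
```

Emit:
jog_arm(
  targets=[
    {"dx": 6, "dy": -24, "dz": 0, "rx": 0, "ry": 0, "rz": -0.04, "gripper": 0.7},
    {"dx": 12, "dy": -49, "dz": 0, "rx": 0, "ry": 0, "rz": -0.083, "gripper": 0.7},
    {"dx": 18, "dy": -74, "dz": 0, "rx": 0, "ry": 0, "rz": -0.126, "gripper": 0.7},
    {"dx": 24, "dy": -99, "dz": 4, "rx": 0, "ry": 0, "rz": -0.168, "gripper": 0.7},
    {"dx": 29, "dy": -121, "dz": 10, "rx": 0, "ry": 0, "rz": -0.206, "gripper": 0.7},
    {"dx": 33, "dy": -140, "dz": 17, "rx": 0, "ry": 0, "rz": -0.238, "gripper": 0.7},
    {"dx": 36, "dy": -153, "dz": 22, "rx": 0, "ry": 0, "rz": -0.26, "gripper": 0.7},
    {"dx": 37.6, "dy": -157.5, "dz": 24, "rx": 0, "ry": 0, "rz": -0.268, "gripper": 0.7},
  ],
)

```text
t: 17.37
eef_pos: [0.5222, 0.3138, 0.0985]
ee_rot: [3.141, 0.001, 0.515]
force: [-0.4, -1.3, -1.1]
width: 0.0317
gripper_force: 15.0
```

Emit:
jog_arm(
  targets=[
    {"dx": 0, "dy": 0, "dz": 3, "rx": 0, "ry": 0, "rz": 0, "gripper": 0.7},
    {"dx": 0, "dy": 0, "dz": 8, "rx": 0, "ry": 0, "rz": 0, "gripper": 0.7},
    {"dx": 0, "dy": 0, "dz": 13, "rx": 0, "ry": 0, "rz": 0, "gripper": 0.7},
    {"dx": 0, "dy": 0, "dz": 17, "rx": 0, "ry": 0, "rz": 0, "gripper": 0.7},
    {"dx": 0, "dy": 0, "dz": 19, "rx": 0, "ry": 0, "rz": 0, "gripper": 0.7},
    {"dx": 0, "dy": 0, "dz": 20, "rx": 0, "ry": 0, "rz": 0, "gripper": 0.7},
    {"dx": 0, "dy": 0, "dz": 20, "rx": 0, "ry": 0, "rz": 0, "gripper": 0.7},
    {"dx": 0, "dy": 0, "dz": 20, "rx": 0, "ry": 0, "rz": 0, "gripper": 0.7},
  ],
)

```text
t: 18.03
eef_pos: [0.5231, 0.3119, 0.0798]
ee_rot: [-3.142, -0.0, 0.512]
force: [-0.2, -0.6, -0.5]
width: 0.0314
gripper_force: 15.0
```

```bash
python3 -c "
from h import *
goal(522,313.5,61,29.5)
f=grab('side'); P=cloud(f); c=np.array([.5228,.3135])
q=proj(f,[[.523,.3135,.06]]).ravel().astype(int); print(q)
cr=f['frame'][max(0,q[1]-60):q[1]+60,max(0,q[0]-80):q[0]+80,::-1]
cv2.imwrite('pics/hover.png',cv2.resize(cr,(640,480),interpolation=cv2.INTER_CUBIC))
"; python3 look.py 522.5 313.5 38 70 29.5 side
```

```text
t 18.03 d [-0.2 -1.9 18.8] r [-0.    -0.    -0.003] q [ 0.86  0.41 -0.34  0.   -0.82  1.22]
[282 323]
t 18.08
side 535 [525.4 312.2] yaw 29.18 L 150 z 69.3
   gold n 173 angle from up toward +n: mean 2.7 range -39.8 37.3 sees axis elev 22.2
```

View pics/hover.png

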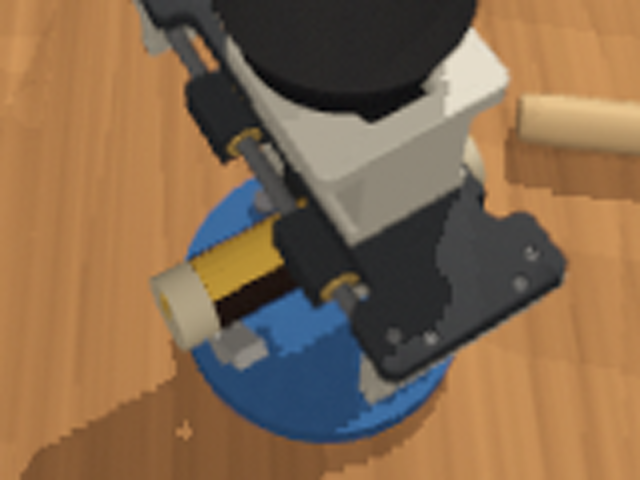

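The hover crop shows the handle above the forks. Its gold strip is on top, (200,270) to (300,220), and the near fork is at (235,345) just below the cream end. I'll shift about 2 mm along +n and lower it.

Emit:
jog_arm(
  targets=[
    {"dx": -1, "dy": -1, "dz": 2, "rx": 0, "ry": 0, "rz": 0, "gripper": 0.7},
    {"dx": -2, "dy": -1.8, "dz": 5, "rx": 0, "ry": 0, "rz": 0, "gripper": 0.7},
    {"dx": -2, "dy": -1.8, "dz": 8, "rx": 0, "ry": 0, "rz": 0, "gripper": 0.7},
    {"dx": -2, "dy": -1.8, "dz": 11, "rx": 0, "ry": 0, "rz": 0, "gripper": 0.7},
    {"dx": -2, "dy": -1.8, "dz": 13, "rx": 0, "ry": 0, "rz": 0, "gripper": 0.7},
    {"dx": -2, "dy": -1.8, "dz": 14.5, "rx": 0, "ry": 0, "rz": 0, "gripper": 0.7},
    {"dx": -2, "dy": -1.8, "dz": 15, "rx": 0, "ry": 0, "rz": 0, "gripper": 0.7},
    {"dx": -2, "dy": -1.8, "dz": 15, "rx": 0, "ry": 0, "rz": 0, "gripper": 0.7},
  ],
)

```text
t: 18.8
eef_pos: [0.5203, 0.3126, 0.0644]
ee_rot: [3.141, 0.0, 0.512]
force: [-0.4, 0.6, -2.2]
width: 0.0316
gripper_force: 15.0
```

Emit:
jog_arm(
  targets=[
    {"dx": 0, "dy": 0, "dz": 0.5, "rx": 0, "ry": 0, "rz": 0, "gripper": 0.7},
    {"dx": 0, "dy": 0, "dz": 1, "rx": 0, "ry": 0, "rz": 0, "gripper": 0.7},
    {"dx": 0, "dy": 0, "dz": 1.5, "rx": 0, "ry": 0, "rz": 0, "gripper": 0.7},
    {"dx": 0, "dy": 0, "dz": 1.5, "rx": 0, "ry": 0, "rz": 0, "gripper": 0.7},
    {"dx": 0, "dy": 0, "dz": 1.5, "rx": 0, "ry": 0, "rz": 0, "gripper": 0.7},
    {"dx": 0, "dy": 0, "dz": 1.5, "rx": 0, "ry": 0, "rz": 0, "gripper": 0.7},
    {"dx": 0, "dy": 0, "dz": 1.5, "rx": 0, "ry": 0, "rz": 0, "gripper": 0.7},
    {"dx": 0, "dy": 0, "dz": 1.5, "rx": 0, "ry": 0, "rz": 0, "gripper": 0.7},
  ],
)

```text
t: 19.47
eef_pos: [0.5203, 0.3127, 0.0632]
ee_rot: [-3.142, -0.0, 0.512]
force: [0.4, 0.3, -2.6]
width: 0.0313
gripper_force: 15.0
```

Emit:
jog_arm(
  targets=[
    {"dx": 0, "dy": 0, "dz": 0.3, "rx": 0, "ry": 0, "rz": 0, "gripper": 0.7},
    {"dx": 0, "dy": 0, "dz": 0.6, "rx": 0, "ry": 0, "rz": 0, "gripper": 0.7},
    {"dx": 0, "dy": 0, "dz": 0.8, "rx": 0, "ry": 0, "rz": 0, "gripper": 0.7},
    {"dx": 0, "dy": 0, "dz": 0.8, "rx": 0, "ry": 0, "rz": 0, "gripper": 0.7},
    {"dx": 0, "dy": 0, "dz": 0.8, "rx": 0, "ry": 0, "rz": 0, "gripper": 0.7},
    {"dx": 0, "dy": 0, "dz": 0.8, "rx": 0, "ry": 0, "rz": 0, "gripper": 0.7},
    {"dx": 0, "dy": 0, "dz": 0.8, "rx": 0, "ry": 0, "rz": 0, "gripper": 0.7},
    {"dx": 0, "dy": 0, "dz": 0.8, "rx": 0, "ry": 0, "rz": 0, "gripper": 0.7},
  ],
)

```text
t: 20.13
eef_pos: [0.5203, 0.3127, 0.0623]
ee_rot: [3.142, 0.0, 0.512]
force: [-0.0, -0.2, -2.3]
width: 0.0318
gripper_force: 15.0
```

Emit:
jog_arm(
  targets=[
    {"dx": 0, "dy": 0, "dz": 0.3, "rx": 0, "ry": 0, "rz": 0, "gripper": 0.7},
    {"dx": 0, "dy": 0, "dz": 0.5, "rx": 0, "ry": 0, "rz": 0, "gripper": 0.7},
    {"dx": 0, "dy": 0, "dz": 0.7, "rx": 0, "ry": 0, "rz": 0, "gripper": 0.7},
    {"dx": 0, "dy": 0, "dz": 0.7, "rx": 0, "ry": 0, "rz": 0, "gripper": 0.7},
    {"dx": 0, "dy": 0, "dz": 0.7, "rx": 0, "ry": 0, "rz": 0, "gripper": 0.7},
    {"dx": 0, "dy": 0, "dz": 0.7, "rx": 0, "ry": 0, "rz": 0, "gripper": 0.7},
    {"dx": 0, "dy": 0, "dz": 0.7, "rx": 0, "ry": 0, "rz": 0, "gripper": 0.7},
    {"dx": 0, "dy": 0, "dz": 0.7, "rx": 0, "ry": 0, "rz": 0, "gripper": 0.7},
  ],
)

```text
t: 20.8
eef_pos: [0.5204, 0.3126, 0.0618]
ee_rot: [3.142, -0.0, 0.512]
force: [0.5, -1.6, 1.6]
width: 0.0315
gripper_force: 15.0
```

Emit:
jog_arm(
  targets=[
    {"dx": 0, "dy": 0.4, "dz": 0, "rx": 0, "ry": 0, "rz": 0, "gripper": 0.7},
    {"dx": 0, "dy": 0.4, "dz": 0.2, "rx": 0, "ry": 0, "rz": 0, "gripper": 0.7},
    {"dx": 0, "dy": 0.4, "dz": 0.4, "rx": 0, "ry": 0, "rz": 0, "gripper": 0.7},
    {"dx": 0, "dy": 0.4, "dz": 0.4, "rx": 0, "ry": 0, "rz": 0, "gripper": 0.7},
    {"dx": 0, "dy": 0.4, "dz": 0.4, "rx": 0, "ry": 0, "rz": 0, "gripper": 0.7},
    {"dx": 0, "dy": 0.4, "dz": 0.4, "rx": 0, "ry": 0, "rz": 0, "gripper": 0.7},
    {"dx": 0, "dy": 0.4, "dz": 0.4, "rx": 0, "ry": 0, "rz": 0, "gripper": 0.7},
    {"dx": 0, "dy": 0.4, "dz": 0.4, "rx": 0, "ry": 0, "rz": 0, "gripper": 0.7},
  ],
)

```text
t: 21.47
eef_pos: [0.5206, 0.3125, 0.0615]
ee_rot: [-3.142, -0.0, 0.512]
force: [-1.1, -1.0, 5.1]
width: 0.0313
gripper_force: 15.0
```

Seated, with about 7 N of support. Next I'll open gently and withdraw.

Emit:
jog_arm(
  targets=[
    {"dx": 0, "dy": 0, "dz": 0, "rx": 0, "ry": 0, "rz": 0, "gripper": 0.63},
    {"dx": 0, "dy": 0, "dz": 0, "rx": 0, "ry": 0, "rz": 0, "gripper": 0.61},
    {"dx": 0, "dy": 0, "dz": 0, "rx": 0, "ry": 0, "rz": 0, "gripper": 0.58},
    {"dx": 0, "dy": 0, "dz": 0, "rx": 0, "ry": 0, "rz": 0, "gripper": 0.55},
    {"dx": 0, "dy": 0, "dz": 0, "rx": 0, "ry": 0, "rz": 0, "gripper": 0.5},
    {"dx": 0, "dy": 0, "dz": 0, "rx": 0, "ry": 0, "rz": 0, "gripper": 0.45},
    {"dx": 0, "dy": 0, "dz": 0, "rx": 0, "ry": 0, "rz": 0, "gripper": 0.4},
    {"dx": 0, "dy": 0, "dz": 0, "rx": 0, "ry": 0, "rz": 0, "gripper": 0.3},
  ],
)

```text
t: 22.13
eef_pos: [0.5205, 0.3123, 0.0612]
ee_rot: [-3.142, 0.0, 0.512]
force: [-0.2, 0.4, -0.1]
width: 0.0547
gripper_force: 0.0
```

```bash
python3 look.py 522 313.5 38 50 29.5 side; python3 -c "
from h import *
goal(450,40,200,29.5)"
```

```text
t 22.13
side 537 [522.3 312.5] yaw 29.76 L 150 z 50.4
   gold n 156 angle from up toward +n: mean -0.6 range -47.5 35.5 sees axis elev 21.3
t 22.18 d [-194.9  202.8 -138.8] r [-0.     0.    -0.003] q [ 0.86  0.43 -0.36 -0.   -0.78  1.22]
```

Emit:
jog_arm(
  targets=[
    {"dx": 0, "dy": 0, "dz": -8, "rx": 0, "ry": 0, "rz": 0, "gripper": 0.2},
    {"dx": 0, "dy": 0, "dz": -22, "rx": 0, "ry": 0, "rz": 0, "gripper": 0.2},
    {"dx": 0, "dy": 0, "dz": -45, "rx": 0, "ry": 0, "rz": 0, "gripper": 0.2},
    {"dx": 0, "dy": 0, "dz": -75, "rx": 0, "ry": 0, "rz": 0, "gripper": 0.2},
    {"dx": 0, "dy": 0, "dz": -105, "rx": 0, "ry": 0, "rz": 0, "gripper": 0.2},
    {"dx": -20, "dy": 20, "dz": -130, "rx": 0, "ry": 0, "rz": 0, "gripper": 0.2},
    {"dx": -45, "dy": 45, "dz": -139, "rx": 0, "ry": 0, "rz": 0, "gripper": 0.2},
    {"dx": -70, "dy": 75, "dz": -139, "rx": 0, "ry": 0, "rz": 0, "gripper": 0.2},
  ],
)

```text
t: 22.85
eef_pos: [0.497, 0.2133, 0.2038]
ee_rot: [-3.141, -0.006, 0.514]
force: [2.4, -0.7, 0.2]
width: 0.0706
gripper_force: 0.0
```

Emit:
jog_arm(
  targets=[
    {"dx": -25, "dy": 28, "dz": 0, "rx": 0, "ry": 0, "rz": 0, "gripper": 0.2},
    {"dx": -50, "dy": 56, "dz": 0, "rx": 0, "ry": 0, "rz": 0, "gripper": 0.2},
    {"dx": -75, "dy": 84, "dz": 0, "rx": 0, "ry": 0, "rz": 0, "gripper": 0.2},
    {"dx": -100, "dy": 112, "dz": 0, "rx": 0, "ry": 0, "rz": 0, "gripper": 0.2},
    {"dx": -120, "dy": 140, "dz": 0, "rx": 0, "ry": 0, "rz": 0, "gripper": 0.2},
    {"dx": -135, "dy": 165, "dz": 0, "rx": 0, "ry": 0, "rz": 0, "gripper": 0.2},
    {"dx": -135, "dy": 180, "dz": 0, "rx": 0, "ry": 0, "rz": 0, "gripper": 0.2},
    {"dx": -135, "dy": 180, "dz": 0, "rx": 0, "ry": 0, "rz": 0, "gripper": 0.2},
  ],
)

```text
t: 23.52
eef_pos: [0.4671, -0.0127, 0.2012]
ee_rot: [3.141, -0.001, 0.51]
force: [0.8, 0.8, 0.5]
width: 0.0703
gripper_force: 0.0
```

```bash
python3 ang.py 522 313 50 29.6 side top; python3 ang2.py 522 313 50 29.6 side top;  python3 -c "
import cv2;cv2.imwrite('pics/both2.png',cv2.hconcat([cv2.resize(cv2.imread('pics/a_%s.png'%n),(384,288)) for n in('side','top')]))"
```

```text
t 23.52
side 1490 fit [522.6 312.3] 29.62 L 149 z 50.9
  view angle 21.3
  R: {-60: 57, -54: 65, -48: 79, -42: 97, -36: 116, -30: 130, -24: 152, -18: 180, -12: 199, -6: 204, 0: 203, 6: 200, 12: 198, 18: 195, 24: 189, 30: 184, 36: 137, 42: 56, 48: 25, 54: 23, 60: 22, 66: 21, 72: 20, 78: 19, 84: 19, 90: 20, 96: 22, 102: 23}
  crossings [-38.0, 37.9]
top 549 fit [522.4 314.2] 29.38 L 149 z 50.3
  view angle -11.8
  R: {-80: 28, -74: 23, -68: 21, -62: 33, -56: 59, -50: 104, -44: 154, -38: 197, -32: 219, -26: 225, -20: 236, -14: 245, -8: 248, -2: 247, 4: 247, 10: 249, 16: 252, 22: 253, 28: 234, 34: 182, 40: 118, 46: 68, 52: 47, 58: 35, 64: 33, 70: 33}
  crossings [-45.8, 38.1]
side vis 21.2 cream [[-16.7, 6.0], [-15.6, 25.6]] gold [-16.1, 4.5]
  RB [-58 -59 -58  -1  95 127 136 139 138 133  57  13  12   8 -47 -57 -58 -59] G [ 58  58  58  59  96 142 168 160 154 146  57  14  13  14  52  58  59  59]
  c -5.35 edges deg [-21.0, 59.2]
  c 5.0 edges deg [-68.8, 19.4]
  c -0.17 edges deg [-63.2, 38.2]
top vis -11.7 cream [[-13.9, 13.7], [-12.5, 15.9]] gold [-9.5, 13.9]
  RB [-88 -89 -91 -80 -12  27 118 190 195 199 200 221 230 129 -46 -96 -89 -92] G [ 89  90  91  83  30  28 103 156 169 221 234 223 206 111  48  90  94  90]
  c -0.1 edges deg [-47.7, 49.4]
  c 1.7 edges deg [-56.1, 38.0]
  c 0.8 edges deg [-51.8, 43.3]
```

View pics/both2.png

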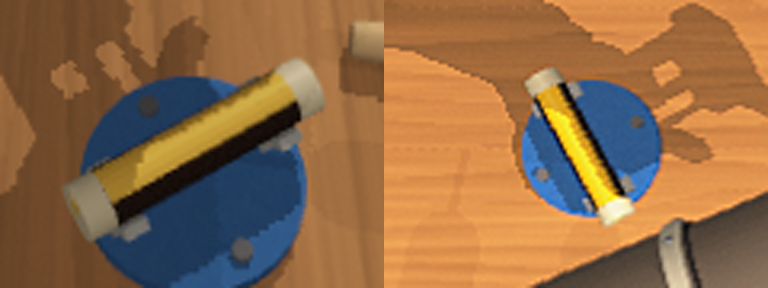

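The handle lies in both forks with its axis at about 50 mm. The inlay edges are at roughly −38°/+38° (side) and −46°/+38° (top), so it is up within a few degrees. The arm is clear, so I'll hand it in.

```bash
python3 -c "
from station import arm
print(arm.job_done())"
```

```text
the job is handed in; nothing more can be done
None
```

The job is handed in: the handle lies in both forks of the blue cradle with its inlay up to within about 4°, after being laid on the mat, rolled inlay-up and left there over a second. The arm is clear, and it took about 24 s.

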